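# Put the rack's transfer switch on bypass

## Robot

A 6-joint arm with a two-finger parallel gripper is mounted at the origin on the work surface. World frame = base frame: x ahead of the robot, y to its left, z up, the work surface at z = 0. Lengths are in m, angles in rad, forces in N, time in s.
With the tool pointing down it reaches from about 0.4 to 0.825 m from the base axis. Payload 7 kg.
Tool frame: the origin (TCP) lies midway between the tips of the shut fingers; the grasp point (between the pads) lies 19 mm behind it; z points along the fingers, y is the line along which they close (so a half turn about z gives the same grasp; the last joint's range is limited). The gripper opens to 88 mm and grips with 3 to 60 N. Pads are 19 mm wide; open, the fingers measure 130 mm over their backs; the gripper's body (78 mm by 193 mm) begins 47 mm behind the grasp point.
Start: joints at [1.408, 0.359, 0.012, 0, -1.224, -0.288], TCP at [0.294, 0.608, 0.227] pointing down, gripper open.
Joint ranges: [-3.07, 3.07], [-1.43, 2.12], [-1.02, 1.25], [-3.03, 1.67], [-3.05, -0], [-3.03, 3.03]. Speed limits (rad/s): [2.39, 2.39, 3.01, 3.14, 3.14, 3.14].

## Interface

Orientations are given as a rotation vector (axis times angle).
In Python, from station import get_state, grab_frame, camera_params, close_job gives the robot as it stands.
- The arm moves only by the tool apply_moves, never from a script. Its argument "increments" is one flat list of numbers, 7 for each row, row after row: the shift along the tool's x, y, z each as a share of 30 cm, from -1 to 1, then the turn, a rotation vector about the tool's x, y, z each as a share of 90 degrees, from -1 to 1, then the closure, from 0 (fully open) to 1 (shut). A call has 1 to 12 rows; each row is the pose to reach, as a shift and turn from the pose commanded when the call began, along the tool's axes at that moment; what a row does not reach only later rows make up. A row lasts 1/8 s, in which the tool goes at most 62.5 mm and 10.7 degrees, less where a joint would pass 70% of its speed; a pose out of reach is approached as far as the arm can. A call with a number of a shift or a turn outside -1 to 1 is refused whole. A call with a gripper value outside its range is refused whole. The fingers move at their own pace and stop on an object; "force" is the grip in N (left out, the last holds). Time passes only in rows, so rows that repeat a pose let the fingers close. It gives the time, the measured TCP pose, the force and the opening at its end, in the units of the state.
- get_state(): the state, without advancing time (a new reading comes with each control period).
- grab_frame(name): name is "side" or "top"; returns the picture (480x640x3 uint8, blue, green, red); there is no depth.
- camera_params(name): a dict with "fx", "fy", "cx", "cy" (pixels), "k1" (the pictures are not rectified: a ray, as slopes to the right and down, at radius r is drawn at 1 + k1 r^2 times it, then the intrinsics apply), "T" (4x4, takes a point from camera to world coordinates). Camera axes: x right, y down, z forward; pixel columns grow to the right and rows downward; lengths in m; the calibration is good to about 2 mm. A picture is of the moment at which its call begins. camera_params takes no time and is no camera call.
- close_job(): hands the job in, once; it reports no verdict.
The state is a dict: "clock": time; "q": joint angles; "qvel": joint speeds; "joint_efforts": joint torques, N m; "tool_pos": TCP position; "ee_rot": TCP orientation; "force": force on the tool from outside, world axes, zero at the start; "moment": the same for the moment, N m; "gripper_width": finger opening in m.
Only numpy, scipy, OpenCV 4.12 (cv2) and the standard library are available. Lean on these libraries where they do the work, as an engineer would, in place of code of your own. Each camera call takes 0.05 s, during which the arm holds its last target. There are 200 camera calls.

## Task

Put the power transfer switch on bypass and lock it there: first slide the locking bolt back, clear of the left-hand slot, then guide the lever through the zigzag gate from the right-hand slot, through the middle one, fully home to the far end of the left-hand slot, and finally slide the bolt fully shut again so that it bars the lever's way back. Leave the other things on the bench where they are.

Things in the scene. Friction and masses are not known exactly. Their poses are not given: they have to be found in the camera images.
- switchbox: Fixed grey steel box with flat aluminium top, 109 mm high. Origin on the bench under the middle of the zigzag gate; x points away from the robot (within 0.4 rad), y left, z up. The box spans x -100..100, y -95..175. mm values in all entries are in this frame. The gate is cut in the 8 mm top plate: three 22 mm wide lanes along x, joined by two 22 mm wide cross passages.
- slot_start (a point): Near end of the right lane, at x -36, y -34 on the top face (z 109). In this lane (middle line y = -34) the middle of the lever's 12 mm stem can go from x -41 to 19. The stem has 5 mm of play to each side in every lane and passage.
- gate_turn1 (a point): Where the right lane turns into the first cross passage, at x 14, y -34 on the top face. The passage runs along y at x = 14 to the middle lane (y = 0, stem x from -19 to 19).
- gate_turn2 (a point): Where the middle lane turns into the second cross passage, at x -14, y 0 on the top face. The passage runs along y at x = -14 to the left lane (y = 34, stem x from -19 to 41). So the stem's way is (-36,-34), (14,-34), (14,0), (-14,0), (-14,34), (36,34).
- slot_goal (a point): Far end of the left lane, the lever's bypass place: x 36, y 34 on the top face (z 109).
- lever (a joint): Swing about an axis along the box's y, rad: 0 upright, positive leans the knob to +x. The axis is at x 0, z 10, so the stem crosses the gate's mid-height (z 105) at x = 95 mm * tan(joint). Stops on the gate at about -0.41 (near end, right lane) and +0.41 (far end, left lane). Starts in the right lane at -0.36 to -0.15. Stays where left; 1 to 2 N at the knob moves it.
- lever_shift (a joint): Sideways slide of the whole lever, with its swing axis, along the box's y, in m: -0.034 is the middle of the right lane, 0 the middle lane, +0.034 the left lane. About 1.5 N moves it; it stays where it is left.
- knob (a point): Centre of the lever's black ball knob, 36 mm in diameter, 180 mm from the swing axis: x = 180 sin(lever), y = lever_shift, z = 10 + 180 cos(lever). Its axes lean with the lever. It can be gripped from above across the box's y; the ball then turns in the grip as the lever leans.
- bolt (a joint): Slide of the flat steel locking bolt along the box's +y, m: 0 shut, 0.042 fully open. Its bar lies at x 14..26, z 111..123; the tip is at y 18 shut, 60 open (the left lane spans y 23..45). Shut, it bars the far end of the left lane, or locks the lever in there (lever leaning 0.32 or more clears it). About 2 N moves it; it stays where left.
- bolt_tab (a point): Grip point in the bolt's upright steel tab, at x 20, y 105 + bolt, z 161. The tab is 30 mm (x) by 14 mm (y), its top at z 183, its foot on the bar at z 123; grip it from above across the box's y, or push it. The bar passes under a strap at y 66..74, top z 128.
- desk_switch: Bystander: white desktop network switch, 100 by 160 by 28 mm, lying to the left of the box. Origin under its middle.
- punch_tool: Bystander: hand tool with a yellow plastic handle, about 160 mm long (x) and 26 mm wide, lying to the right of the box. Origin under its middle, on the bench.
- patch_panel: Bystander: black patch strip, 35 by 254 mm (y), 30 mm high, lying beyond the box. Origin under its middle.
- screw_jar: Bystander: clear jar, 60 mm in diameter, 85 mm tall, standing at the box's near left corner. Origin under its middle.

How it is judged:
By the outcome, as a careful person would: the job done as asked, in the order asked, and still so for the second after the job is handed in, with the robot touching nothing.
It also fails if it takes over 67 s, if anything falls off the work surface, if the arm or the gripper's body presses on something with over 40 N, if the wrist force passes 120 N, or if a joint passes its speed limit or range.

## Working session

There is one attempt and no reset: what is moved stays moved. The work goes in short steps, Python scripts to look and compute and a tool call to move; the robot and the scene stay as the last step left them, time stands still between calls to the robot, and variables do not carry over. Pictures are saved under pics/ and viewed, on a budget of 10 in all, crops included, one or two more only if the job needs it, and the job is handed in when it is done.

Besides the shell and the picture viewer there is one more tool, called after "Request:" in YAML: its name, and indented under it one key for each argument. apply_moves: Moves the arm, as the interface text tells. Shift numbers are shares of 30 cm and turn numbers shares of 90 degrees, none past 1 either way. Its arguments: {"type":"object","properties":{"increments":{"type":"array","items":{"type":"number"}},"force":{"type":"number"}},"required":["increments"]}

```bash
mkdir -p pics && python3 - <<'E'
from station import *
import cv2,json
for n in("top","side"):
    cv2.imwrite(f"pics/{n}1.png",grab_frame(n)); p=camera_params(n); print(n,{k:(v if k!="T" else [[round(float(x),4) for x in r] for r in v]) for k,v in p.items()})
print(get_state())
E
```

```text
top {'fx': 523.1616866856125, 'fy': 523.1616866856125, 'cx': 322.2469370207876, 'cy': 240.05661032610354, 'k1': -0.055237688807081964, 'T': [[-0.0137, -0.9822, 0.1874, 0.4012], [-0.9993, 0.02, 0.0321, 0.0422], [-0.0353, -0.1868, -0.9818, 1.0823], [0.0, 0.0, 0.0, 1.0]]}
side {'fx': 456.5985791049831, 'fy': 456.5985791049831, 'cx': 329.8088686394967, 'cy': 237.4781611402402, 'k1': -0.11271178425625315, 'T': [[0.7409, -0.34, 0.5791, 0.081], [-0.6712, -0.4042, 0.6214, -0.4617], [0.0228, -0.8491, -0.5277, 0.5569], [0.0, 0.0, 0.0, 1.0]]}
{'clock': 0.1, 'q': array([ 1.40811134e+00,  3.59340994e-01,  1.11456871e-02, -3.22820907e-04,
       -1.22411312e+00, -2.88106491e-01]), 'qvel': array([-2.68127268e-04,  9.19545187e-05,  1.31743615e-03, -6.18337740e-04,
        1.05621909e-04,  1.67854305e-03]), 'joint_efforts': array([-1.98305199e-03, -5.84161627e+01,  2.93750256e+01,  7.01553494e+00,
        1.01956030e-02, -4.92726917e-05]), 'tool_pos': array([0.29390618, 0.60715714, 0.22569508]), 'ee_rot': array([ 3.06060030e+00, -7.01947844e-01, -3.26837474e-04]), 'force': array([0.07606605, 0.00691949, 0.00509438]), 'moment': array([0.00449833, 0.02554391, 0.00193899]), 'gripper_width': 0.0876228727387149}
```

View pics/top1.png

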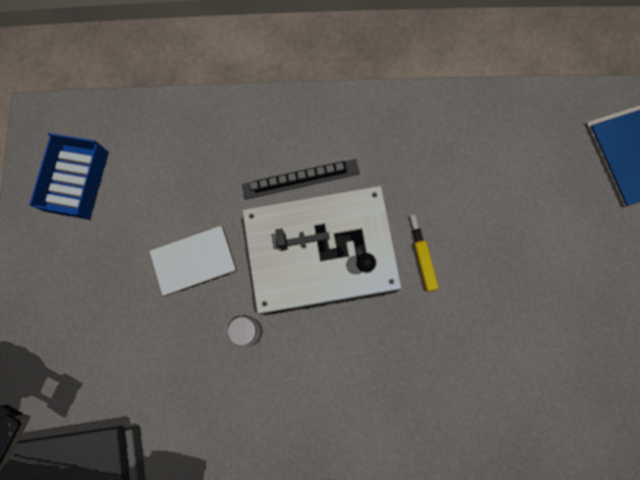

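View pics/side1.png

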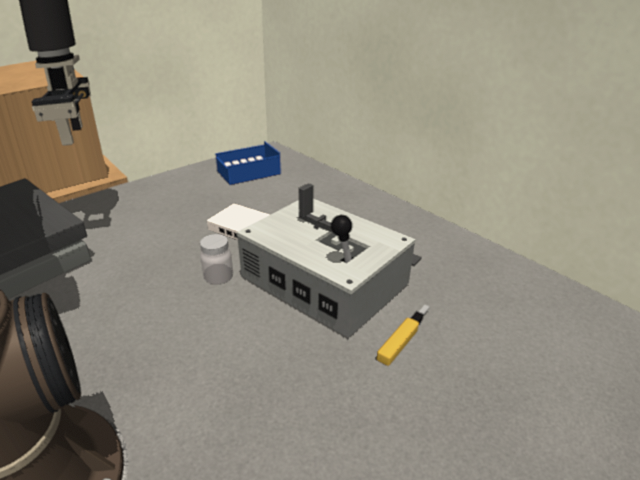

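The top view shows the plate corners at about (244,208), (382,187), (400,290) and (258,312), the knob at (366,262) and the tab at (280,239). In the side view the knob is at (341,226) and the tab top at (306,187). Next I'll fit the box pose to these.

```bash
cat > h.py <<'E'
import numpy as np, cv2
from station import *
from scipy.optimize import least_squares
from scipy.spatial.transform import Rotation as R
def proj(n,P):
    p=camera_params(n); M=np.linalg.inv(np.array(p["T"])); 
    K=np.array([[p["fx"],0,p["cx"]],[0,p["fy"],p["cy"]],[0,0,1]])
    return cv2.projectPoints(np.atleast_2d(P).astype(float),cv2.Rodrigues(M[:3,:3])[0],M[:3,3],K,np.array([p["k1"],0,0,0]))[0][:,0]
def b2w(P,pose):
    x,y,a=pose; P=np.atleast_2d(P)/1000.
    return np.c_[x+np.cos(a)*P[:,0]-np.sin(a)*P[:,1], y+np.sin(a)*P[:,0]+np.cos(a)*P[:,1], P[:,2]]
E
python3 - <<'E'
from h import *
C=np.array([[100,175,109],[100,-95,109],[-100,-95,109],[-100,175,109]])
obs={}
for n,seed in(("top",[[244,208],[382,187],[400,290],[258,312]]),("side",[[309,199],[413,239],[351,282],[240,232]])):
    g=cv2.imread(f"pics/{n}1.png"); h=cv2.cvtColor(g,cv2.COLOR_BGR2GRAY)
    m=((h>135)*255).astype(np.uint8); m=cv2.morphologyEx(m,cv2.MORPH_CLOSE,np.ones((9,9)))
    roi=np.zeros_like(m); s=np.array(seed); c=s.mean(0); cv2.fillConvexPoly(roi,(c+(s-c)*1.08).astype(int),255); m&=roi
    cs,_=cv2.findContours(m,0,2); k=max(cs,key=cv2.contourArea)[:,0].astype(float)
    o=[]; L=[]
    for i in range(4):
        a,b=np.array(s[i],float),np.array(s[(i+1)%4],float); d=(b-a)/np.linalg.norm(b-a); nn=np.array([-d[1],d[0]])
        t=(k-a)@d; e=(k-a)@nn; w=(abs(e)<6)&(t>8)&(t<np.linalg.norm(b-a)-8)
        vx,vy,x0,y0=cv2.fitLine(k[w].astype(np.float32),cv2.DIST_HUBER,0,.01,.01).ravel(); L.append(np.cross([x0,y0,1],[x0+vx,y0+vy,1]))
    for i in range(4):
        q=np.cross(L[i-1],L[i]); o.append(q[:2]/q[2])
    obs[n]=np.array(o); print(n,np.round(o,1).tolist())
for ns in(["top"],["side"],["top","side"]):
    f=lambda p:np.concatenate([(proj(n,b2w(C,p))-obs[n]).ravel() for n in ns])
    r=least_squares(f,[.55,0,0],loss="soft_l1"); print(ns,r.x.round(4),np.round(f(r.x),1))
pose=r.x; np.save("pose.npy",pose)
kn={"top":[366,262],"side":[341,226]}
K=lambda v:np.array([[180*np.sin(v[0]),v[1],10+180*np.cos(v[0])]])
for ns in(["top"],["side"],["top","side"]):
    f=lambda v:np.concatenate([(proj(n,b2w(K(v),pose))-kn[n]).ravel() for n in ns])
    r=least_squares(f,[-.25,-34],x_scale=[.1,10]);print("lever",ns,r.x.round(3),f(r.x).round(1))
for n in kn: print(n,"tabtop pred",proj(n,b2w([[20,105,183],[20,105,123],[14,18,123],[26,18,123]],pose)).round(1).tolist())
print("world tab, knob",b2w([[20,105,161],K(r.x)[0]],pose).round(4))
s=get_state();print(R.from_rotvec(s["ee_rot"]).as_matrix().round(3))
E
```

```text
top [[243.1, 210.3], [379.7, 185.8], [400.3, 287.2], [258.2, 311.4]]
side [[307.4, 194.9], [418.5, 238.9], [352.3, 285.1], [231.9, 230.9]]
['top'] [0.5786 0.0389 0.1573] [-0.6 -0.7  0.5 -0.5  0.6  0.1 -0.5  1.1]
['side'] [0.5812 0.0388 0.1558] [-0.   0.1 -2.9 -0.9 -0.   3.4  5.9 -0.2]
['top', 'side'] [0.5794 0.0386 0.1562] [-0.4 -1.2  0.7 -0.9  0.7 -0.3 -0.4  0.6 -0.6  0.4 -3.4 -0.5 -0.6  3.9
  5.2  0.2]
lever ['top'] [ -0.297 -34.462] [0. 0.]
lever ['side'] [ -0.31  -35.523] [0. 0.]
lever ['top', 'side'] [ -0.302 -34.723] [ 0.2  0.5  0.1 -0.7]
top tabtop pred [[280.3, 235.3], [284.0, 241.6], [330.3, 236.7], [329.2, 230.5]]
side tabtop pred [[306.6, 185.6], [306.7, 213.3], [339.7, 229.4], [343.7, 226.9]]
world tab, knob [[ 0.5829  0.1454  0.161 ]
 [ 0.5319 -0.0041  0.1818]]
[[ 0.9   -0.436 -0.001]
 [-0.436 -0.9   -0.001]
 [ 0.     0.002 -1.   ]]
```

Request:
apply_moves:
  increments: [0.77,0.48,-0.05,0,0,-0.387,0,0.77,0.48,-0.05,0,0,-0.387,0,0.77,0.48,-0.05,0,0,-0.387,0,0.77,0.48,-0.05,0,0,-0.387,0,0.77,0.48,-0.05,0,0,-0.387,0,0.77,0.48,-0.05,0,0,-0.387,0]
  force: 15

```text
clock: 0.85
tool_pos: [0.44, 0.376, 0.2416]
ee_rot: [-3.132, -0.242, 0.0]
force: [-0.1, -0.1, 0.1]
gripper_width: 0.0876
```

```bash
cat >> h.py <<'E'
POSE=(0.579,0.0388,0.157)
def plan(pts,pose=POSE):
    "shares to bring the grasp point to box-frame mm points, tool down, tool x along box x"
    s=get_state(); Rt=R.from_rotvec(s["ee_rot"]).as_matrix(); a=pose[2]
    G=np.array([[np.cos(a),np.sin(a),0],[np.sin(a),-np.cos(a),0],[0,0,-1]])
    rv=R.from_matrix(Rt.T@G).as_rotvec()/(np.pi/2)
    c=s["tool_pos"]-.019*Rt[:,2]; d=c-[pose[0],pose[1],0]
    print("t",round(s["clock"],2),"grasp box mm",(1000*np.array([[np.cos(a),np.sin(a),0],[-np.sin(a),np.cos(a),0],[0,0,1]])@d).round(1),"w",round(s["gripper_width"],4),"F",s["force"].round(1))
    for P in pts:
        t=b2w(P,pose)[0]-[0,0,.019]
        print(P,np.r_[Rt.T@(t-s["tool_pos"])/.3,rv].round(4).tolist())
E
python3 -c "
from h import *
plan([(20,105,240),(20,105,166)])"
```

```text
t 0.85 grasp box mm [-84.6 354.8 260.6] w 0.0876 F [-0.1 -0.1  0.1]
(20, 105, 240) [0.3509, 0.8318, 0.0687, -0.0001, 0.0, -0.0017]
(20, 105, 166) [0.3509, 0.8318, 0.3154, -0.0001, 0.0, -0.0017]
```

Request:
apply_moves:
  increments: [0.35,0.83,0.06,0,0,0,0,0.35,0.83,0.06,0,0,0,0,0.35,0.83,0.06,0,0,0,0,0.35,0.83,0.06,0,0,0,0,0.35,0.83,0.06,0,0,0,0,0.35,0.83,0.06,0,0,0,0]
  force: 12

```text
clock: 1.6
tool_pos: [0.5823, 0.1476, 0.2227]
ee_rot: [3.132, 0.244, -0.002]
force: [-0.5, -0.4, -0.9]
gripper_width: 0.0876
```

```bash
python3 -c "
from h import *
g=grab_frame('side'); cv2.imwrite('pics/s2.png',cv2.resize(g[120:320,180:440],None,fx=3,fy=3))
plan([(20,105,166)])"
```

```text
t 1.65 grasp box mm [ 20.  107.8 242. ] w 0.0879 F [ 0.5  0.1 -0.3]
(20, 105, 166) [0.0003, 0.0094, 0.2533, 0.0, 0.0005, -0.0003]
```

View pics/s2.png

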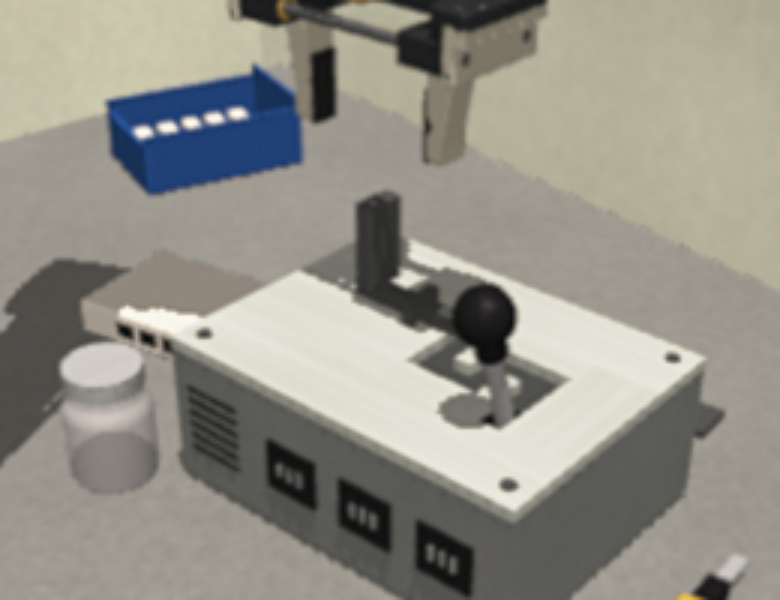

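The side crop shows the open fingers (315,90 and 445,130) on either side of the tab (378,200), so the alignment is good. I'll descend and grip.

Request:
apply_moves:
  increments: [0,0.01,0.12,0,0,0,0,0,0.01,0.25,0,0,0,0,0,0.01,0.25,0,0,0,0,0,0.01,0.25,0,0,0,0.5,0,0.01,0.25,0,0,0,1,0,0.01,0.25,0,0,0,1,0,0.01,0.25,0,0,0,1,0,0.01,0.25,0,0,0,1,0,0.01,0.25,0,0,0,1]
  force: 15

```text
clock: 2.78
tool_pos: [0.5824, 0.1447, 0.1486]
ee_rot: [3.132, 0.246, -0.0]
force: [-0.2, 0.3, 0.3]
gripper_width: 0.0331
```

```bash
python3 -c "
from h import *
plan([(20,105,166),(20,147,166),(20,149,166)])"
```

```text
t 2.77 grasp box mm [ 19.9 104.1 167.6] w 0.0331 F [-0.2  0.3  0.3]
(20, 105, 166) [0.0002, -0.0031, 0.0053, 0.0, 0.0, -0.0]
(20, 147, 166) [0.0002, -0.1431, 0.0053, 0.0, 0.0, -0.0]
(20, 149, 166) [0.0002, -0.1497, 0.0053, 0.0, 0.0, -0.0]
```

Still closing. I'll hold for a few rows, then slide slowly.

Request:
apply_moves:
  increments: [0,0,0,0,0,0,1,0,0,0,0,0,0,1,0,0,0,0,0,0,1,0,0,0,0,0,0,1,0,-0.02,0,0,0,0,1,0,-0.04,0,0,0,0,1]
  force: 25

```text
clock: 3.52
tool_pos: [0.5806, 0.1566, 0.1485]
ee_rot: [3.131, 0.246, -0.0]
force: [0.6, -2.2, -1.1]
gripper_width: 0.0142
```

```bash
python3 -c "
from h import *
plan([(20,147,166),(20,149,166)])"
```

```text
t 3.52 grasp box mm [ 20.  116.1 167.5] w 0.0142 F [ 0.6 -2.2 -1.1]
(20, 147, 166) [0.0001, -0.1029, 0.005, 0.0004, 0.0001, -0.0001]
(20, 149, 166) [0.0001, -0.1096, 0.005, 0.0004, 0.0001, -0.0001]
```

Gripped: the opening is 14.2 mm and there is 2 N of bolt friction. I'll slide to the open stop.

Request:
apply_moves:
  increments: [0,-0.02,0,0,0,0,1,0,-0.04,0,0,0,0,1,0,-0.06,0,0,0,0,1,0,-0.08,0,0,0,0,1,0,-0.09,0,0,0,0,1,0,-0.1,0,0,0,0,1,0,-0.1,0,0,0,0,1]

```text
clock: 4.4
tool_pos: [0.5758, 0.1865, 0.1485]
ee_rot: [-3.132, -0.247, -0.0]
force: [1.6, -0.4, -1.0]
gripper_width: 0.0138
```

```bash
python3 -c "
from h import *
plan([(20,147,166),(20,149,166)])"
```

```text
t 4.4 grasp box mm [ 20.  146.4 167.5] w 0.0138 F [ 1.6 -0.4 -1. ]
(20, 147, 166) [0.0001, -0.0019, 0.0051, -0.0002, -0.0001, 0.0001]
(20, 149, 166) [0.0001, -0.0086, 0.0051, -0.0002, -0.0001, 0.0001]
```

Request:
apply_moves:
  increments: [0,-0.005,0,0,0,0,1,0,-0.01,0,0,0,0,1,0,-0.01,0,0,0,0,1]

```text
clock: 4.78
tool_pos: [0.5758, 0.1868, 0.1486]
ee_rot: [3.129, 0.245, -0.001]
force: [5.2, -12.1, -2.7]
gripper_width: 0.0139
```

```bash
python3 -c "
from h import *
plan([(20,147,166)])"
```

```text
t 4.78 grasp box mm [ 20.  146.8 167.6] w 0.0139 F [  5.2 -12.1  -2.7]
(20, 147, 166) [0.0002, -0.001, 0.0052, 0.0021, 0.0005, -0.0003]
```

The stop is at y = 146.8, against 147 expected: the bolt is fully open and the y calibration is confirmed. Now I'll release and rise.

Request:
apply_moves:
  increments: [0,0.008,0,0,0,0,1,0,0.008,0,0,0,0,0.3,0,0.008,0,0,0,0,0,0,0.008,0,0,0,0,0,0,0.008,0,0,0,0,0,0,0.008,-0.15,0,0,0,0,0,0.008,-0.28,0,0,0,0,0,0.008,-0.28,0,0,0,0]
  force: 15

```text
clock: 5.78
tool_pos: [0.5774, 0.1878, 0.2364]
ee_rot: [-3.129, -0.247, -0.009]
force: [0.0, 0.1, -1.4]
gripper_width: 0.0785
```

```bash
python3 -c "
from h import *
plan([(-53.5,-34,245),(-53.5,-34,182)])"
```

```text
t 5.78 grasp box mm [ 21.6 147.4 255.4] w 0.0785 F [ 0.   0.1 -1.4]
(-53.5, -34, 245) [-0.2513, 0.6046, 0.0317, -0.0014, -0.0039, 0.0004]
(-53.5, -34, 182) [-0.2526, 0.6051, 0.2417, -0.0014, -0.0039, 0.0004]
```

Request:
apply_moves:
  increments: [-0.25,0.603,0.02,0,0,0,0,-0.25,0.603,0.02,0,0,0,0,-0.25,0.603,0.02,0,0,0,0,-0.25,0.603,0.02,0,0,0,0,-0.25,0.603,0.02,0,0,0,0]

```text
clock: 6.4
tool_pos: [0.5298, -0.004, 0.2264]
ee_rot: [-3.132, -0.244, 0.0]
force: [0.4, 0.7, -0.5]
gripper_width: 0.0877
```

```bash
python3 -c "
from h import *
g=grab_frame('side'); cv2.imwrite('pics/s3.png',cv2.resize(g[120:320,180:440],None,fx=3,fy=3))
plan([(-53.5,-34,182)])"
```

```text
t 6.45 grasp box mm [-54.8 -33.9 245.4] w 0.0873 F [-0.4 -0.1  0.4]
(-53.5, -34, 182) [0.0044, 0.0003, 0.2113, -0.0001, -0.0, -0.0002]
```

View pics/s3.png

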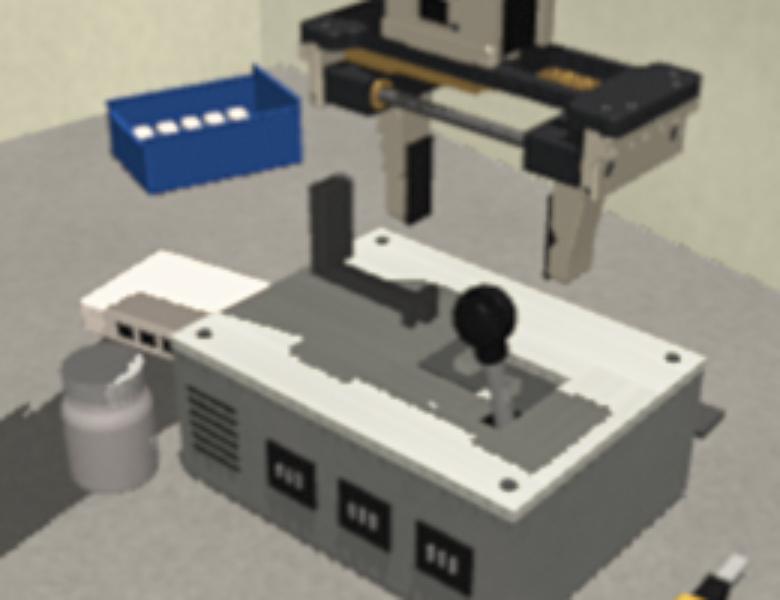

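The bolt is open, with its tab at crop (332,190), and the fingers straddle the knob at (485,315). I'll descend and grip the knob.

Request:
apply_moves:
  increments: [0.004,0,0.1,0,0,0,0,0.004,0,0.21,0,0,0,0,0.004,0,0.211,0,0,0,0.3,0.004,0,0.211,0,0,0,1,0.004,0,0.211,0,0,0,1,0.004,0,0.211,0,0,0,1,0.004,0,0.211,0,0,0,1,0.004,0,0.211,0,0,0,1]
  force: 12

```text
clock: 7.45
tool_pos: [0.5312, -0.0035, 0.1636]
ee_rot: [3.132, 0.246, 0.001]
force: [0.1, -1.7, 1.0]
gripper_width: 0.0351
```

```bash
cat >> h.py <<'E'
def knob(xs,y):  # grasp-point target with stem at gate x (mm)
    t=np.arctan(xs/95); return (round(180*np.sin(t),1),y,round(10+180*np.cos(t),1))
E
python3 -c "
from h import *
plan([(-53.5,-34,182)]+[knob(x,-34) for x in(-28,-20,-10,0,8,14)])"
```

```text
t 7.45 grasp box mm [-53.8 -34.3 182.6] w 0.0351 F [ 0.1 -1.7  1. ]
(-53.5, -34, 182) [0.001, -0.001, 0.0019, 0.0001, -0.0002, 0.0]
(np.float64(-50.9), -34, np.float64(182.7)) [0.0097, -0.001, -0.0004, 0.0001, -0.0002, 0.0]
(np.float64(-37.1), -34, np.float64(186.1)) [0.0557, -0.001, -0.0117, 0.0001, -0.0002, 0.0]
(np.float64(-18.8), -34, np.float64(189.0)) [0.1167, -0.001, -0.0214, 0.0001, -0.0002, 0.0]
(np.float64(0.0), -34, np.float64(190.0)) [0.1794, -0.001, -0.0247, 0.0001, -0.0002, 0.0]
(np.float64(15.1), -34, np.float64(189.4)) [0.2297, -0.001, -0.0227, 0.0001, -0.0002, 0.0]
(np.float64(26.2), -34, np.float64(188.1)) [0.2667, -0.001, -0.0183, 0.0001, -0.0002, 0.0]
```

Request:
apply_moves:
  increments: [0,0,0,0,0,0,1,0.025,0,-0.005,0,0,0,1,0.055,0,-0.011,0,0,0,1,0.085,0,-0.017,0,0,0,1,0.115,0,-0.021,0,0,0,1,0.145,0,-0.023,0,0,0,1,0.18,0,-0.024,0,0,0,1,0.205,0,-0.024,0,0,0,1,0.23,0,-0.023,0,0,0,1,0.25,0,-0.021,0,0,0,1,0.265,0,-0.019,0,0,0,1,0.265,0,-0.019,0,0,0,1]
  force: 20

```text
clock: 8.95
tool_pos: [0.6099, 0.0092, 0.1687]
ee_rot: [3.132, 0.246, -0.0]
force: [-0.2, -2.0, 1.2]
gripper_width: 0.0348
```

```bash
python3 -c "
from h import *
plan([knob(14,-34),knob(17,-34),knob(20,-34)])"
```

```text
t 8.95 grasp box mm [ 25.9 -34.1 187.7] w 0.0348 F [-0.2 -2.   1.2]
(np.float64(26.2), -34, np.float64(188.1)) [0.0011, -0.0003, -0.0014, -0.0, 0.0001, 0.0]
(np.float64(31.7), -34, np.float64(187.2)) [0.0195, -0.0003, 0.0015, -0.0, 0.0001, 0.0]
(np.float64(37.1), -34, np.float64(186.1)) [0.0375, -0.0003, 0.0052, -0.0, 0.0001, 0.0]
```

Now I'll feel for the far stop of the right lane (stem x = 19).

Request:
apply_moves:
  increments: [0.015,0,0.001,0,0,0,1,0.028,0,0.003,0,0,0,1,0.036,0,0.005,0,0,0,1,0.036,0,0.005,0,0,0,1]

```text
clock: 9.45
tool_pos: [0.6188, 0.0105, 0.1671]
ee_rot: [3.132, 0.246, -0.006]
force: [-6.7, -1.4, 4.3]
gripper_width: 0.0347
```

```bash
python3 -c "
from h import *
plan([knob(14,-34),knob(14,-20)])
g=grab_frame('side'); cv2.imwrite('pics/s4.png',cv2.resize(g[120:320,180:440],None,fx=3,fy=3))"
```

```text
t 9.45 grasp box mm [ 34.9 -34.2 186.1] w 0.0347 F [-6.7 -1.4  4.3]
(np.float64(26.2), -34, np.float64(188.1)) [-0.0289, -0.0007, -0.0065, 0.0, 0.0022, -0.0002]
(np.float64(26.2), -20, np.float64(188.1)) [-0.0289, -0.0474, -0.0065, 0.0, 0.0022, -0.0002]
```

View pics/s4.png

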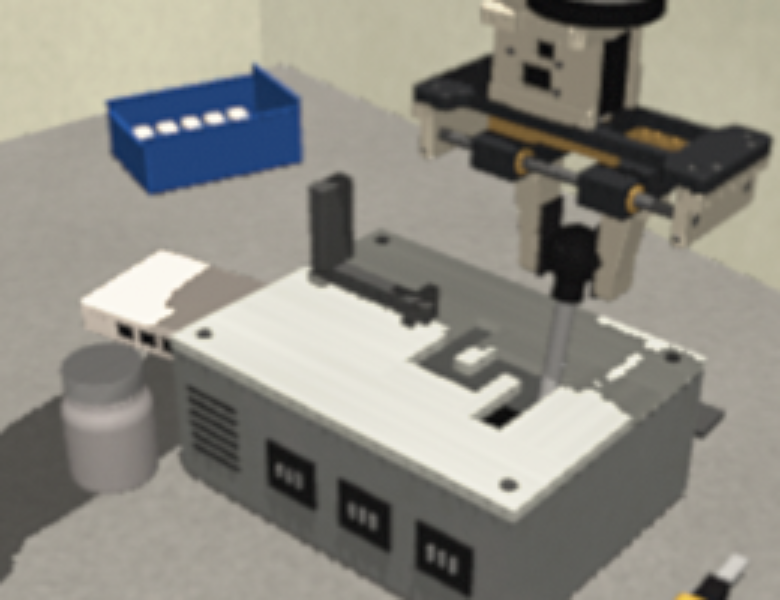

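The stop is at knob x 34.9, against 35.3 expected. The image shows the knob (575,255) in the grip with the stem at the far end of the right lane. Next I back off to x = 14 and cross to the middle lane.

Request:
apply_moves:
  increments: [-0.02,0,-0.004,0,0,0,1,-0.034,0,-0.006,0,0,0,1,-0.034,-0.02,-0.006,0,0,0,1,-0.034,-0.04,-0.006,0,0,0,1,-0.034,-0.06,-0.006,0,0,0,1,-0.034,-0.08,-0.006,0,0,0,1,-0.034,-0.1,-0.006,0,0,0,1,-0.034,-0.113,-0.006,0,0,0,1,-0.034,-0.113,-0.006,0,0,0,1]

```text
clock: 10.62
tool_pos: [0.6047, 0.0431, 0.1689]
ee_rot: [-3.132, -0.247, 0.001]
force: [-0.3, -0.4, -9.3]
gripper_width: 0.0346
```

```bash
python3 -c "
from h import *
plan([knob(x,0) for x in(14,7,0,-7,-14)])"
```

```text
t 10.62 grasp box mm [ 26.    0.2 187.9] w 0.0346 F [-0.3 -0.4 -9.3]
(np.float64(26.2), 0, np.float64(188.1)) [0.0006, 0.0008, -0.0006, -0.0002, 0.0004, 0.0002]
(np.float64(13.2), 0, np.float64(189.5)) [-0.0427, 0.0008, -0.0053, -0.0002, 0.0004, 0.0002]
(np.float64(0.0), 0, np.float64(190.0)) [-0.0867, 0.0008, -0.0069, -0.0002, 0.0004, 0.0002]
(np.float64(-13.2), 0, np.float64(189.5)) [-0.1307, 0.0008, -0.0052, -0.0002, 0.0004, 0.0002]
(np.float64(-26.2), 0, np.float64(188.1)) [-0.174, 0.0008, -0.0005, -0.0002, 0.0004, 0.0002]
```

Request:
apply_moves:
  increments: [-0.02,0.001,0.001,0,0,0,1,-0.043,0.001,-0.002,0,0,0,1,-0.065,0.001,-0.003,0,0,0,1,-0.087,0.001,-0.003,0,0,0,1,-0.11,0.001,-0.003,0,0,0,1,-0.131,0.001,-0.002,0,0,0,1,-0.155,0.001,0.001,0,0,0,1,-0.174,0.001,0.003,0,0,0,1,-0.174,0.001,0.003,0,0,0,1]

```text
clock: 11.75
tool_pos: [0.5534, 0.0341, 0.169]
ee_rot: [3.132, 0.247, 0.001]
force: [0.3, 1.4, 4.0]
gripper_width: 0.0346
```

```bash
python3 -c "
from h import *
plan([knob(-14,0),knob(-14,34)])"
```

```text
t 11.75 grasp box mm [-26.1  -0.6 188. ] w 0.0346 F [0.3 1.4 4. ]
(np.float64(-26.2), 0, np.float64(188.1)) [-0.0004, -0.0021, -0.0003, 0.0001, -0.0005, 0.0002]
(np.float64(-26.2), 34, np.float64(188.1)) [-0.0004, -0.1154, -0.0003, 0.0001, -0.0005, 0.0002]
```

Request:
apply_moves:
  increments: [0,-0.02,0,0,0,0,1,0,-0.04,0,0,0,0,1,0,-0.06,0,0,0,0,1,0,-0.08,0,0,0,0,1,0,-0.1,0,0,0,0,1,0,-0.115,0,0,0,0,1,0,-0.115,0,0,0,0,1]

```text
clock: 12.62
tool_pos: [0.5483, 0.0685, 0.169]
ee_rot: [3.131, 0.247, 0.001]
force: [-0.7, -0.3, 7.3]
gripper_width: 0.0346
```

```bash
python3 -c "
from h import *
plan([knob(x,34) for x in(-14,-7,0,7,14,21,28,35,38,41)])"
```

```text
t 12.62 grasp box mm [-25.7  34.1 188. ] w 0.0346 F [-0.7 -0.3  7.3]
(np.float64(-26.2), 34, np.float64(188.1)) [-0.0018, 0.0003, -0.0003, 0.0005, -0.0002, 0.0005]
(np.float64(-13.2), 34, np.float64(189.5)) [0.0415, 0.0003, -0.0049, 0.0005, -0.0002, 0.0005]
(np.float64(0.0), 34, np.float64(190.0)) [0.0855, 0.0003, -0.0066, 0.0005, -0.0002, 0.0005]
(np.float64(13.2), 34, np.float64(189.5)) [0.1295, 0.0004, -0.0049, 0.0005, -0.0002, 0.0005]
(np.float64(26.2), 34, np.float64(188.1)) [0.1728, 0.0004, -0.0002, 0.0005, -0.0002, 0.0005]
(np.float64(38.9), 34, np.float64(185.8)) [0.2152, 0.0004, 0.0075, 0.0005, -0.0002, 0.0005]
(np.float64(50.9), 34, np.float64(182.7)) [0.2552, 0.0004, 0.0178, 0.0005, -0.0002, 0.0005]
(np.float64(62.2), 34, np.float64(178.9)) [0.2928, 0.0005, 0.0305, 0.0005, -0.0002, 0.0005]
(np.float64(66.9), 34, np.float64(177.1)) [0.3085, 0.0005, 0.0365, 0.0005, -0.0002, 0.0005]
(np.float64(71.3), 34, np.float64(175.3)) [0.3231, 0.0005, 0.0425, 0.0005, -0.0002, 0.0005]
```

Request:
apply_moves:
  increments: [0.02,0,-0.004,0,0,0,1,0.043,0,-0.007,0,0,0,1,0.086,0,-0.008,0,0,0,1,0.13,0,-0.006,0,0,0,1,0.173,0,-0.002,0,0,0,1,0.2,0,0.003,0,0,0,1,0.23,0,0.01,0,0,0,1,0.255,0,0.017,0,0,0,1,0.275,0,0.023,0,0,0,1,0.293,0,0.029,0,0,0,1,0.308,0,0.035,0,0,0,1,0.308,0,0.035,0,0,0,1]

```text
clock: 14.12
tool_pos: [0.6395, 0.0828, 0.1576]
ee_rot: [3.132, 0.246, -0.0]
force: [-0.2, 0.1, 0.9]
gripper_width: 0.0349
```

```bash
python3 -c "
from h import *
plan([knob(x,34) for x in(38,40,41,42)])"
```

```text
t 14.12 grasp box mm [ 66.6  34.  176.6] w 0.0349 F [-0.2  0.1  0.9]
(np.float64(66.9), 34, np.float64(177.1)) [0.001, -0.0001, -0.0018, 0.0, 0.0002, 0.0]
(np.float64(69.9), 34, np.float64(175.9)) [0.011, -0.0001, 0.0022, 0.0, 0.0002, 0.0]
(np.float64(71.3), 34, np.float64(175.3)) [0.0156, -0.0001, 0.0042, 0.0, 0.0002, 0.0]
(np.float64(72.8), 34, np.float64(174.6)) [0.0206, -0.0001, 0.0065, 0.0, 0.0002, 0.0]
```

Request:
apply_moves:
  increments: [0.01,0,0.002,0,0,0,1,0.018,0,0.005,0,0,0,1,0.022,0,0.006,0,0,0,1,0.022,0,0.006,0,0,0,1]

```text
clock: 14.62
tool_pos: [0.6433, 0.0832, 0.1559]
ee_rot: [3.131, 0.246, -0.007]
force: [-10.5, -0.3, 6.5]
gripper_width: 0.0349
```

```bash
python3 -c "
from h import *
plan([knob(x,34) for x in(40,41)])"
```

```text
t 14.62 grasp box mm [ 70.6  33.8 174.9] w 0.0349 F [-10.5  -0.3   6.5]
(np.float64(69.9), 34, np.float64(175.9)) [-0.002, -0.0006, -0.0032, 0.0002, 0.003, -0.0001]
(np.float64(71.3), 34, np.float64(175.3)) [0.0027, -0.0006, -0.0012, 0.0002, 0.003, -0.0001]
```

The lever is against its far stop (10.5 N at knob x 70.6, 71.3 expected). I'll relax, release and rise.

Request:
apply_moves:
  increments: [-0.006,0,-0.002,0,0,0,1,-0.006,0,-0.002,0,0,0,0.5,-0.006,0,-0.002,0,0,0,0,-0.006,0,-0.002,0,0,0,0,-0.006,0,-0.002,0,0,0,0,-0.006,0,-0.002,0,0,0,0,-0.006,0,-0.002,0,0,0,0,-0.006,0,-0.1,0,0,0,0,-0.006,0,-0.25,0,0,0,0,-0.006,0,-0.25,0,0,0,0]

```text
clock: 15.88
tool_pos: [0.6462, 0.0839, 0.2355]
ee_rot: [-3.131, -0.247, -0.011]
force: [0.7, -0.3, -0.7]
gripper_width: 0.0873
```

```bash
python3 -c "
from h import *
g=grab_frame('side'); cv2.imwrite('pics/s5.png',cv2.resize(g[120:320,180:440],None,fx=3,fy=3))
plan([(20,147,245),(20,147,167)])"
```

```text
t 15.93 grasp box mm [ 72.1  34.2 252.1] w 0.0878 F [-0.   0.2 -0.2]
(20, 147, 245) [-0.1741, -0.3761, 0.0234, -0.0006, -0.0025, 0.0001]
(20, 147, 167) [-0.1751, -0.3758, 0.2834, -0.0006, -0.0025, 0.0001]
```

View pics/s5.png

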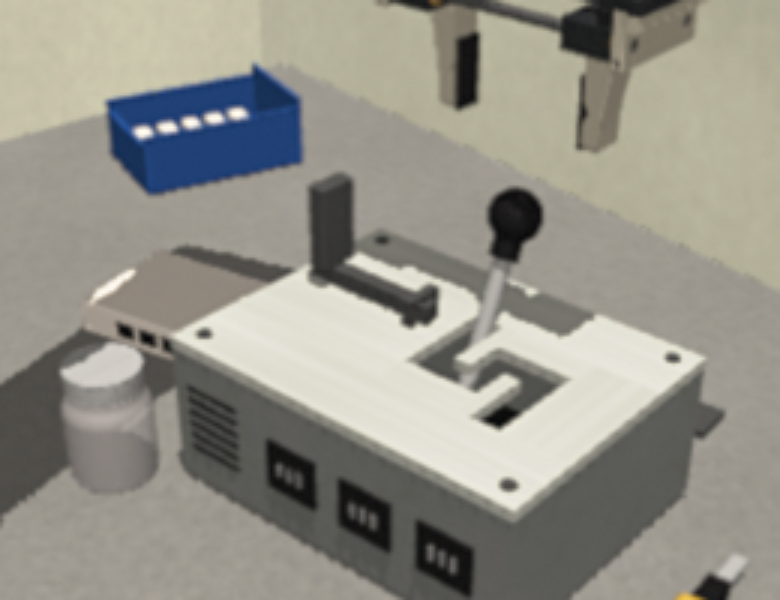

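The lever leans into the left lane with the knob at crop (515,215), and the bolt is still open. Now back to the tab.

Request:
apply_moves:
  increments: [-0.174,-0.376,0.02,0,-0.002,0,0,-0.174,-0.376,0.02,0,-0.002,0,0,-0.174,-0.376,0.02,0,-0.002,0,0,-0.174,-0.376,0.02,0,-0.002,0,0,-0.174,-0.376,0.15,0,-0.002,0,0,-0.174,-0.376,0.28,0,-0.002,0,0,-0.174,-0.376,0.28,0,-0.002,0,0.5,-0.174,-0.376,0.28,0,-0.002,0,1,-0.174,-0.376,0.28,0,-0.002,0,1,-0.174,-0.376,0.28,0,-0.002,0,1]
  force: 20

```text
clock: 17.18
tool_pos: [0.5755, 0.187, 0.1484]
ee_rot: [-3.131, -0.246, 0.002]
force: [0.5, -0.6, 0.2]
gripper_width: 0.053
```

Request:
apply_moves:
  increments: [0,0,0,0,0,0,1,0,0,0,0,0,0,1,0,0,0,0,0,0,1,0,0,0,0,0,0,1,0,0,0,0,0,0,1,0,0,0,0,0,0,1]
  force: 25

```text
clock: 17.92
tool_pos: [0.5749, 0.1864, 0.147]
ee_rot: [3.131, 0.246, -0.005]
force: [0.7, -2.7, -0.3]
gripper_width: 0.0139
```

```bash
python3 -c "
from h import *
plan([(20,y,167) for y in(147,105,104)])
v=np.arctan(41/95)
print(proj('side',b2w([[180*np.sin(v),34,10+180*np.cos(v)]],POSE)))"
```

```text
t 17.93 grasp box mm [ 19.1 146.5 166. ] w 0.0139 F [ 0.7 -2.7 -0.3]
(20, 147, 167) [0.0033, -0.0018, -0.0032, 0.0002, 0.0021, -0.0001]
(20, 105, 167) [0.0033, 0.1382, -0.0031, 0.0002, 0.0021, -0.0001]
(20, 104, 167) [0.0033, 0.1416, -0.0031, 0.0002, 0.0021, -0.0001]
[[352.2308435  191.26593663]]
```

The projected knob position at full lean is (352.2,191.3), which matches the seen (351.7,191.7). I'll close the bolt to its stop.

Request:
apply_moves:
  increments: [0,0.015,0,0,0,0,1,0,0.035,0,0,0,0,1,0,0.055,0,0,0,0,1,0,0.075,0,0,0,0,1,0,0.095,0,0,0,0,1,0,0.115,0,0,0,0,1,0,0.13,0,0,0,0,1,0,0.138,0,0,0,0,1,0,0.146,0,0,0,0,1,0,0.15,0,0,0,0,1,0,0.15,0,0,0,0,1]

```text
clock: 19.3
tool_pos: [0.5815, 0.1447, 0.1471]
ee_rot: [-3.129, -0.247, 0.004]
force: [-5.5, 11.7, 0.9]
gripper_width: 0.014
```

```bash
python3 -c "
from h import *
plan([(20,105,167)])"
```

```text
t 19.3 grasp box mm [ 19.1 104.1 166.1] w 0.014 F [-5.5 11.7  0.9]
(20, 105, 167) [0.0033, -0.0028, -0.0032, -0.002, 0.0016, 0.0003]
```

The bolt travelled 42.4 mm and stopped with 12 N. I'll release, rise and retreat.

Request:
apply_moves:
  increments: [0,-0.007,0,0,0,0,1,0,-0.007,0,0,0,0,0.6,0,-0.007,0,0,0,0,0.4,0,-0.007,0,0,0,0,0.4,0,-0.007,0,0,0,0,0.4,0,-0.007,-0.15,0,0,0,0.4,0,-0.007,-0.3,0,0,0,0.4,-0.2,-0.3,-0.4,0,0,0,0.4,-0.3,-0.6,-0.4,0,0,0,0.4,-0.3,-0.6,-0.4,0,0,0,0.4,-0.3,-0.6,-0.4,0,0,0,0.4,-0.3,-0.6,-0.4,0,0,0,0.4]

```text
clock: 20.8
tool_pos: [0.4648, 0.3068, 0.2675]
ee_rot: [3.132, 0.25, -0.005]
force: [0.6, -0.7, 0.3]
gripper_width: 0.0523
```

```bash
python3 -c "
from h import *
a=grab_frame('side')[120:320,180:440]; b=grab_frame('top')[160:360,140:460]
cv2.imwrite('pics/s6.png',np.hstack([cv2.resize(x,None,fx=f,fy=f) for x,f in((a,1.37),)]+[cv2.resize(b,(438,274))]))
plan([(20,105,167)])"
```

```text
t 20.9 grasp box mm [-70.4 281.1 286.1] w 0.0522 F [ 0.  -0.4 -0.7]
(20, 105, 167) [0.3029, 0.5868, 0.3962, 0.0003, 0.0022, -0.0001]
```

View pics/s6.png

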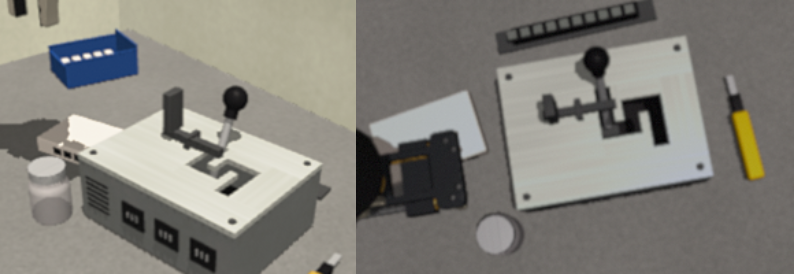

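The final picture shows the knob leaning far (596,60 in the top part). The bolt is across the left lane in front of the stem, with its tab at (548,108), and the bystanders look unmoved. I'll hand it in.

```bash
python3 -c "
from station import *
print(close_job())"
```

```text
the job is handed in; nothing more can be done
None
```

The switch is on bypass and locked, and the job is handed in with the clock at 20.9 s of the 67 s allowed.

- **Bolt open:** I slid it to its open stop, felt with about 12 N at y 146.8 mm (147 expected).
- **Lever:** I took it through the zigzag to the far end of the left slot. The stop was felt with 10.5 N at knob x 70.6 mm (71.3 expected). The knob then showed within 1 px of where a lever at that stop would appear.
- **Bolt shut:** I slid it back to its shut stop, felt with about 12 N after 42.4 mm of travel (42 expected). The stop was at y 104.1 mm instead of 105, which is within the calibration error.

The last picture shows the bolt across the slot in front of the lever, the gripper clear, and the other things apparently where they were; I checked those by eye only. The highest force I read was about 13 N, and no check failed.

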